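Set the pendulum angle gauge to its red mark on the calibration stand

ROBOT

A 6-joint arm with a two-finger parallel gripper is mounted at the origin on the work surface. World frame = base frame: x ahead of the robot, y to its left, z up, the work surface at z = 0. Lengths are in mm, angles in rad, forces in N, time in s.
With the tool pointing down it reaches from about 275 to 750 mm from the base axis. Payload 10.2 kg.
Tool frame: the origin (TCP) lies where the fingers leave the gripper's body, on its centre line; the fingertips stand 73 mm ahead of it and the grasp point (between the pads) lies 54 mm ahead of it (ctrl.tip_extent is the z of the fingertips in the tool frame, in mm); z points along the fingers, y is the line along which they close (so a half turn about z gives the same grasp; the last joint's range is limited). The gripper opens to 85 mm and grips with 20 to 120 N. Pads are 22 mm wide; open, the fingers measure 114 mm over their backs; the gripper's body (76 mm by 85 mm) begins 54 mm behind the grasp point. The pads swing forward as they close: fully open they stand 13 mm farther back than shut.
Start: joints at [-1.498, 0.313, 1.498, -0, 1.331, -0.223], TCP at [153.027, -502.209, 303.894] pointing down, gripper open.
Joint ranges: [-2.94, 2.94], [-0.97, 2.17], [0.19, 2.56], [-1.23, 4.37], [0.02, 3.11], [-2.88, 2.88]. Speed limits (rad/s): [2.39, 2.39, 3.01, 3.14, 3.14, 3.14].

INTERFACE

Orientations are given as a unit quaternion [w, x, y, z].
In Python, from rig import readout, cams, order, ctrl gives the robot as it stands.
- The arm moves only by the shell command python3 -m handwheel FILE [OPENING] [FORCE], which reads ROWS from the file FILE. ROWS is a JSON list of rows, 1 to 8 of them, each an object with the fields d (a list: dx, dy, dz in mm), turn_vec (a list: a rotation vector rx, ry, rz in rad); a field left out counts as zero; each row is the pose to reach, as a shift and turn from the pose commanded when the command began, along the tool's axes at that moment; what a row does not reach only later rows make up. A row lasts 1/10 s, in which the tool goes at most 50 mm and 0.15 rad, less where a joint would pass 70% of its speed; a pose out of reach is approached as far as the arm can. OPENING is the opening from 0.0 (shut) to 1.0 (fully open), set as the command begins (- or left out keeps the last). The fingers move at their own pace and stop on an object; FORCE is the grip in N (left out, the last holds). Time passes only in rows, so rows that do not move let the fingers close. It prints the time, the measured TCP pose, the force, the opening and the grip force at its end. Input that does not fit is refused with a message, and nothing moves.
- readout.sense(): the state, without advancing time (a new reading comes with each control period).
- cams.capture(name): name is "side" or "top"; returns (picture, depth): 400x640x3 uint8, red, green, blue; 400x640 float32, mm along the optical axis (not along the pixel's ray), 0 where there is no reading.
- cams.calibration(name): a dict with "fx", "fy", "cx", "cy" (pixels), "position" and "attitude" of the camera in the world. Camera axes: x right, y down, z forward; pixel columns grow to the right and rows downward; lengths in mm; the calibration is good to about 2 mm. A picture is of the moment at which its call begins. calibration takes no time and is no camera call.
- order.finish_job(): hands the job in; it is judged then, once.
Trained networks look in the newest picture that a camera, given by its name, has taken for a name from the list of things; names that differ only in an ending like _2 or _b are one class to them, and where a whole thing is asked for, a point or a joint stands for the part that bears it (a point fixed in the world has none). Each returns a list of dicts, best first, with "p" (0 to 1); they miss things now and then, are a little off and sometimes report something else, mostly with a low value. They report only what shows in the picture. A call takes as long as a camera call. They do not tell look-alikes from the thing itself.
- cams.trace(target, camera): "pixels" (400x640 bool, what is visible of it) and "bbox" ([left, top, right, bottom] in pixels, round what is visible of it).
- cams.spot_point(target, camera): "uv" ([column, row] in pixels: a listed point, or the origin of a listed thing).
The state is a dict: "time_s": time; "joints": joint angles; "dq": joint speeds; "tau": joint torques, N m; "eef_pos": TCP position; "ee_rot": TCP orientation; "force": force on the tool from outside, world axes, zero at the start; "wrist_torque": the same for the moment, N m; "grip_width": opening from 0.0 (shut) to 1.0 (fully open); "grip_force": force on a finger pad.
Only numpy, scipy, OpenCV 4.12 (cv2) and the standard library are available. Lean on these libraries where they do the work, as an engineer would, in place of code of your own. Each camera call takes 0.05 s, during which the arm holds its last target. There are 200 camera calls.

TASK

We are calibrating the tilt sensor board on the back of the angle gauge: slide the brass bearing cup over the stand's upright shaft, fully down on the shoulder, and let go of it; then lift the gauge out of its wooden rest and seat its ball foot in the mouth of the cup. Keeping the dial upright, rock the gauge sideways on the cup until its swinging pointer settles on the red mark, and finish while still holding it there: steady, the ball pressed lightly home in the cup and the pointer still on the mark, so the reading can be logged. Leave the other things on the bench where they are.

Things in the scene. Friction and masses are not known exactly. Their poses are not given: they have to be found in the camera images.
- stand: Calibration stand, fixed: grey base 110 x 110 x 14 mm, dark column 30 mm in diameter, a shoulder (flange 44 mm in diameter, its top 48 mm above the bench), and above it a bright steel shaft 19 mm in diameter, 22 mm tall, its top 5 mm tapering to 12 mm. Origin: centre of the base's underside; z up, along the shaft.
- stand_shoulder (a point): Centre of the shoulder's top face, on the shaft axis, 48 mm above the bench. The cup's underside comes to rest here.
- shaft_top (a point): Centre of the shaft's top end, 70 mm above the bench.
- cup: Brass bearing cup: plain tube open at both ends, outside diameter 40 mm, bore 22 mm, 38 mm tall, 0.15 to 0.3 kg, a thin dark line round it near its top. Stands loose on the bench. Origin: centre of its underside, z along its axis. It slides over the 19 mm shaft (1.5 mm clearance all round); home, its mouth is 86 mm above the bench, 16 mm above the shaft's top.
- cup_seat (a point): Point on the cup's axis 48.2 mm above its underside (10.2 mm above its mouth): where the centre of the gauge's ball lies when seated.
- rest: Block cut off a piece of timber, 70 x 110 mm, 50 mm tall, fixed to the bench, with a 36 x 40 mm mortise through it in which the ball foot of the parked gauge hangs (the gauge's foot bar lies across the mortise). Origin: centre of the underside; y along its 110 mm length.
- gauge: Pendulum angle gauge, 0.27 to 0.5 kg, 171 mm tall, parked upright in the rest. Origin: centre of its steel ball foot (30 mm in diameter), parked 26 mm above the bench; z up along the gauge, x out of the white dial face, y across it. Foot bar 24 x 70 mm, z 24 to 32 mm; round housing 80 mm in diameter, 24 mm thick, centred at z 72 mm. The ball lets it fall over in the cup when let go.
- gauge_grip (a point): On the gauge's z axis, 134 mm above the ball's centre, in the black grip block on top of the gauge (30 mm wide along y, 20 mm thick along x, z 108 to 156 mm). Hold it across the 30 mm, along the gauge's y, so that it turns with the gripper.
- pointer (a joint): Swinging pointer (black needle with a bob, hung from the dial's centre), rad; turns about the gauge's x, 0 along the gauge's centre line (gauge upright), positive with its tip towards the gauge's +y. Leaning the gauge's top towards its +y by an angle makes it settle at plus that angle. After a movement it swings for about 1.5 s.
- mark (a joint): Angle of the red mark on the dial, in the same sense as joint pointer, rad; set between 0.16 and 0.38, so always on the gauge's +y side of the centre line. It stays where it is. The dial has black divisions every 10 degrees.
- pointer_tip (a point): Lower tip of the pointer, 33 mm from the dial's centre.
- red_mark (a point): The red mark on the dial's lower edge, 5.5 mm wide, 8 mm long, its middle 33 mm from the dial's centre; the dial's centre is 72 mm above the ball's centre.
- meter: Yellow multimeter, 150 x 78 x 34 mm, loose; origin under its centre. Leave it.
- tape: Grey roll of tape lying flat, 90 mm in diameter, 24 mm tall, loose; origin under its centre. Leave it.
- screwdriver: Blue-handled screwdriver, 200 mm long along its x, 26 mm thick, loose; origin under its middle. Leave it.
- knife: Yellow cutter knife, 140 mm long along its x, 17 mm tall, loose; origin near its middle. Leave it.
- flux_jar: Small amber jar with a black lid, 44 mm in diameter, 50 mm tall, loose; origin under its centre. Leave it.
Not all that is in view belongs to the job. What is shaped like the gauge but blue is not meant. There is more than one size of the cup; the job needs the smaller.

How it is judged:
By the outcome, as a careful person would: the job done as asked, in the order asked, and still so for the second after the job is handed in, while the arm keeps its last pose, push and grip.
It also fails if it takes over 67 s, if anything falls off the work surface, if the arm or the gripper's body presses on something with over 40 N, if the wrist force passes 120 N, or if a joint passes its speed limit or range.

## Working session

There is one attempt and no reset: what is moved stays moved. The work goes in short steps, Python scripts to look and compute and a shell command to move; the robot and the scene stay as the last step left them, time stands still between calls to the robot, and variables do not carry over. Pictures are saved under pics/ and viewed, at most 10 in all, crops included, and the job is handed in when it is done.

```bash
mkdir -p pics; ls
python3 - <<'E'
from rig import readout,cams,ctrl
import cv2
for n in("side","top"):
    im,d=cams.capture(n); cv2.imwrite(f"pics/{n}0.png",im[:,:,::-1])
    print(cams.calibration(n))
print(readout.sense(),ctrl.tip_extent)
E
```

```text
pics
{'fx': 463.5486900950383, 'fy': 463.5486900950383, 'cx': 317.83198403232564, 'cy': 194.93251921191506, 'position': array([ 283.77496239,  835.65959693, 1066.1379366 ]), 'attitude': array([ 0.05966406, -0.17550596,  0.92495206, -0.33181553])}
{'fx': 439.52096160610654, 'fy': 439.52096160610654, 'cx': 316.5392616279088, 'cy': 206.9435758941318, 'position': array([ 470.78108158,   66.81286192, 1522.38714928]), 'attitude': array([-0.02420201,  0.71270641, -0.70084081,  0.01691174])}
{'time_s': 0.1, 'joints': array([-1.49839684e+00,  3.13367196e-01,  1.49836611e+00, -7.20377377e-06,
        1.33101561e+00, -2.23390074e-01]), 'dq': array([ 0.00032063, -0.00162538, -0.00537092,  0.00018052,  0.00080893,
        0.00121961]), 'tau': array([ 2.79869237e-03, -4.12901974e+01, -2.60144448e+01, -1.89855755e-04,
        3.02044959e-03,  1.86903327e-05]), 'eef_pos': array([ 153.01559719, -502.0445236 ,  303.40411803]), 'ee_rot': array([-5.76746127e-04,  9.89083195e-01,  1.47357047e-01,  4.01161939e-05]), 'force': array([-0.30157741, -0.00436649, -0.15568984]), 'wrist_torque': array([ 0.02969405,  0.02837106, -0.01524423]), 'grip_force': 0.0, 'grip_width': 0.992498981502269} 72.6
```

View pics/side0.png

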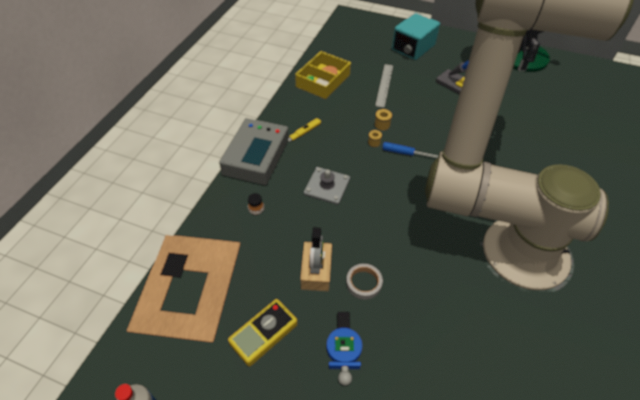

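View pics/top0.png

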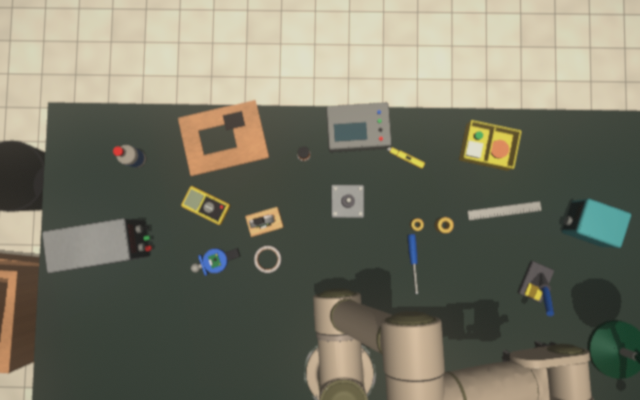

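The small cup is at top (417,225) and side (375,138). The stand is at top (348,201), and the gauge in its rest is at top (264,222) and side (317,262). The blue look-alike lies at top (213,261). Next I'll measure these.

```bash
cat > h.py <<'E'
import numpy as np,cv2
from rig import readout,cams,ctrl,order
from scipy.spatial.transform import Rotation as R
def rot(q): return R.from_quat(np.r_[q[1:],q[0]])
def cal(n):
    c=cams.calibration(n); return c,rot(c["attitude"]).as_matrix()
def cloud(n,d,mask=None):
    c,M=cal(n); v,u=np.nonzero((d>0)&(mask if mask is not None else True)); z=d[v,u]
    p=np.c_[(u-c["cx"])/c["fx"]*z,(v-c["cy"])/c["fy"]*z,z]
    return p@M.T+c["position"],u,v
def plane(n,uv,z):
    c,M=cal(n); r=M@[(uv[0]-c["cx"])/c["fx"],(uv[1]-c["cy"])/c["fy"],1]
    return c["position"]+r*(z-c["position"][2])/r[2]
def proj(n,p):
    c,M=cal(n); q=(np.asarray(p)-c["position"])@M; return q[:2]/q[2]*c["fx"]+[c["cx"],c["cy"]]
def state():
    s=readout.sense(); print(round(s["time_s"],2),s["eef_pos"].round(1),rot(s["ee_rot"]).as_matrix().round(4).tolist(),s["force"].round(1),round(s["grip_width"],3),s["grip_force"]); return s
E
python3 - <<'E'
from h import *
np.set_printoptions(suppress=True,precision=1)
for n in("top","side"):
    im,d=cams.capture(n)
    for t in("cup","stand","rest","gauge"):
        for r in cams.trace(t,n)[:3]:
            m=r["pixels"]; p,u,v=cloud(n,d,m)
            print(n,t,round(r["p"],2),r["bbox"],"med",np.median(p,0),"min",np.percentile(p,2,axis=0),"max",np.percentile(p,98,axis=0))
            if t in("cup",):
                h=p[p[:,2]>np.percentile(p[:,2],90)-5]; print("   top mean",h.mean(0),len(h))
            if t in("rest","stand"):
                print("   rect",cv2.minAreaRect(p[:,:2].astype(np.float32)))
    for t,z in(("cup",0),("stand_shoulder",48),("shaft_top",70),("rest",0),("gauge",26),("gauge_grip",160),("red_mark",65),("pointer_tip",65)):
        print(n,t,[(round(r["p"],2),np.array(r["uv"]),plane(n,r["uv"],z)) for r in cams.spot_point(t,n)[:3]])
    if n=="top": a=im[195:250,225:305]
    else: b=im[220:300,275:365]
o=np.hstack([cv2.resize(a,(400,400),interpolation=2),cv2.resize(b,(400,400),interpolation=2)])
cv2.imwrite("pics/c1.png",o[:,:,::-1])
E
```

```text
top cup 0.74 [250.9, 212.6, 277.3, 228.1] med [504.6 251.3 128.9] min [487.9 224.1  44.3] max [526.6 293.9 184.6]
   top mean [506.  260.4 181.2] 58
top cup 0.53 [435.4, 217.1, 449.8, 232.9] med [ 505.1 -343.9   47.1] min [ 482.9 -368.3    6.4] max [ 526.8 -322.7   54.3]
   top mean [ 504.8 -345.9   50.6] 95
top cup 0.42 [411.9, 217.2, 423.0, 230.1] med [ 505.4 -255.6   35.2] min [ 488.2 -273.    -4.9] max [ 522.6 -237.1   44.1]
   top mean [ 506.1 -255.7   39.8] 51
top stand 0.69 [333.0, 183.7, 365.7, 218.2] med [580.5 -21.6  14.8] min [529.  -76.6  -0.5] max [635.8  30.6  63.3]
   rect ((581.4378051757812, -24.02349853515625), (110.64004516601562, 115.2647933959961), 1.001347303390503)
top rest 0.67 [245.7, 205.7, 285.3, 239.2] med [504.4 248.   49. ] min [462.1 201.4  -2.7] max [550.3 312.3  92.7]
   rect ((505.5612487792969, 262.7742919921875), (82.54878997802734, 121.03730773925781), 16.012800216674805)
top gauge 0.77 [252.4, 213.1, 273.6, 225.6] med [505.3 251.3 129.2] min [488.3 224.1  45.6] max [527.4 293.2 184.6]
top gauge 0.77 [190.1, 246.9, 238.3, 273.5] med [372.1 427.8  
[... 2081 characters left out ...]
8]), array([519.1, 247.7,   0. ]))]
side stand_shoulder [(0.81, array([326.5, 177.4]), array([583.3, -17. ,  48. ]))]
side shaft_top [(0.79, array([326.6, 171.6]), array([584.5, -19.7,  70. ]))]
side rest [(0.62, array([262.2, 334. ]), array([563.7, 466.5,   0. ])), (0.58, array([314.4, 269.7]), array([512.5, 257.8,   0. ]))]
side gauge [(0.9, array([347.6, 375.1]), array([341.2, 491.5,  26. ])), (0.61, array([316.9, 266.1]), array([504.9, 259.6,  26. ])), (0.15, array([373.4, 141. ]), array([ 504.8, -237.3,   26. ]))]
side gauge_grip [(0.71, array([346.8, 324.3]), array([368.8, 439.4, 160. ])), (0.61, array([315.4, 238.8]), array([506.6, 266.6, 160. ]))]
side red_mark []
side pointer_tip []
```

View pics/c1.png

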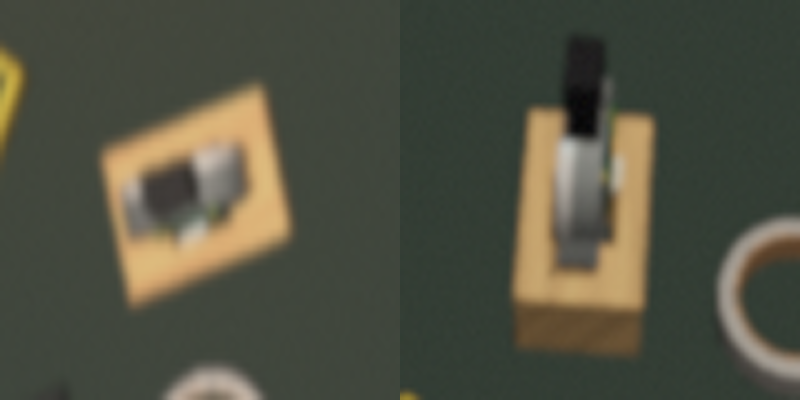

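The green board faces the robot in the top crop, around (205,225), so the dial faces +x with a yaw of about 16°. Next I'll refine the centres from depth slices.

Run:
```python
from h import *
np.set_printoptions(suppress=True,precision=1)
for n in("top","side"):
    im,d=cams.capture(n); p,u,v=cloud(n,d)
    def sl(c,r,z0,z1,nm):
        q=p[(np.hypot(*(p[:,:2]-c).T)<r)&(p[:,2]>z0)&(p[:,2]<z1)]
        print(n,nm,len(q),"mean",q.mean(0),"circ",cv2.minEnclosingCircle(q[:,:2].astype(np.float32)) if len(q) else 0,"rect",cv2.minAreaRect(q[:,:2].astype(np.float32)))
    sl((506,-254),32,35,45,"cup"); sl((580,-22),85,9,18,"base"); sl((580,-22),40,44,52,"shoulder"); sl((580,-22),30,65,75,"shaft")
    sl((505,262),40,172,190,"grip"); sl((505,262),75,45,54,"resttop"); 
    sl((505,262),60,105,150,"housing")
    q=p[(np.hypot(*(p[:,:2]-(505,262)).T)<70)]; print(np.histogram(q[:,2],np.arange(0,200,20))[0])
```

```text
top cup 65 mean [ 506.3 -255.7   38.4] circ ((505.9602355957031, -255.68038940429688), 19.599164962768555) rect ((506.62744140625, -254.93374633789062), (36.12690734863281, 37.31458282470703), 88.23638916015625)
top base 725 mean [581.7 -22.8  13.6] circ ((587.4600219726562, -24.52680206298828), 77.72443389892578) rect ((593.1644897460938, -26.372112274169922), (128.3475799560547, 113.85086822509766), 0.8382588028907776)
top shoulder 83 mean [582.8 -22.3  48.2] circ ((582.734130859375, -22.46674346923828), 21.55175018310547) rect ((581.6749267578125, -22.557636260986328), (40.55841827392578, 40.45147705078125), 1.6474640369415283)
top shaft 17 mean [582.  -22.1  69. ] circ ((582.60986328125, -22.412506103515625), 8.01986312866211) rect ((583.5452880859375, -21.37554359436035), (13.431158065795898, 13.228872299194336), 0.7014279365539551)
top grip 67 mean [506.4 260.5 180.9] circ ((505.7646484375, 260.7303771972656), 16.1839599609375) rect ((506.4563903808594, 261.5099792480469), (20.04683494567871, 30.513450622558594), 15.436396598815918)
top resttop 364 mean [506.8 254.5  49.5] circ
[... 1262 characters left out ...]
3468132019043)
side grip 115 mean [506.6 264.9 181.8] circ ((507.55340576171875, 262.6447448730469), 16.967191696166992) rect ((507.40142822265625, 263.04266357421875), (19.865720748901367, 31.619125366210938), 15.996468544006348)
side resttop 624 mean [504.2 270.3  50.8] circ ((507.8382568359375, 261.04315185546875), 64.05191802978516) rect ((508.01849365234375, 259.7178649902344), (69.87413024902344, 114.01161193847656), 17.630573272705078)
side housing 231 mean [499.3 281.4 125.8] circ ((500.6975402832031, 265.51177978515625), 35.93319320678711) rect ((504.0163269042969, 265.89520263671875), (28.158916473388672, 71.19927215576172), 11.582356452941895)
[734 125 735  19  51  97 126  49  49]
```

```bash
echo '[{"d": [410.5, -133.1, 100]}, {"d": [410.5, -133.1, 100]}, {"d": [410.5, -133.1, 100]}, {"d": [410.5, -133.1, 100]}, {"d": [410.5, -133.1, 100]}, {"d": [410.5, -133.1, 100]}, {"d": [410.5, -133.1, 100]}, {"d": [410.5, -133.1, 100]}]' > mv.in && python3 -m handwheel mv.in 0.75 40
python3 -c "
from h import *
s=state();print(rot(s['ee_rot']).inv().apply(np.array([506.8,-255.1,80])-s['eef_pos']))"
```

```text
time_s: 2.3
eef_pos: [474.1, -277.8, 213.3]
ee_rot: [0.0, 0.989, 0.147, 0.0]
force: [0.8, -1.8, -0.1]
grip_width: 0.746
grip_force: 0.0
2.3 [ 474.1 -277.8  213.3] [[0.9566, 0.2915, 0.0003], [0.2915, -0.9566, -0.0003], [0.0002, 0.0004, -1.0]] [ 0.8 -1.8 -0.1] 0.746 0.0
[ 37.89127661 -12.17904952 133.28700256]
```

```bash
echo '[{"d": [38.5, -12.5, 20]}, {"d": [38.5, -12.5, 60]}, {"d": [38.5, -12.5, 60]}, {"d": [38.5, -12.5, 60]}]' > mv.in && python3 -m handwheel mv.in
python3 - <<'E'
from h import *
s=state();print(rot(s['ee_rot']).inv().apply(np.array([506.8,-255.1,80])-s['eef_pos']))
E
```

```text
time_s: 2.7
eef_pos: [505.6, -256.4, 154.2]
ee_rot: [-0.0, 0.989, 0.147, -0.0]
force: [0.7, -0.3, -0.6]
grip_width: 0.756
grip_force: 0.0
2.7 [ 505.6 -256.4  154.2] [[0.9567, 0.2911, -0.0005], [0.2911, -0.9567, 0.0003], [-0.0004, -0.0004, -1.0]] [ 0.7 -0.3 -0.6] 0.756 0.0
[ 1.54786659 -0.86917369 74.21225135]
```

```bash
echo '[{"d": [1.4, -0.9, 40]}, {"d": [1.4, -0.9, 74]}, {"d": [1.4, -0.9, 74]}, {"d": [1.4, -0.9, 74]}]' > mv.in && python3 -m handwheel mv.in
echo '[{}, {}, {}, {}, {}, {}]' > mv.in && python3 -m handwheel mv.in 0.2 40
python3 -c "
from h import *
state()
im,d=cams.capture('side');a=im[90:190,320:420];cv2.imwrite('pics/c2.png',cv2.resize(a,(500,500))[:,:,::-1])"
```

```text
time_s: 3.1
eef_pos: [507.3, -255.9, 81.9]
ee_rot: [0.001, 0.989, 0.147, 0.001]
force: [0.4, 0.6, 0.4]
grip_width: 0.751
grip_force: 0.0
time_s: 3.7
eef_pos: [507.5, -255.5, 82.1]
ee_rot: [0.001, 0.989, 0.147, 0.001]
force: [-2.4, -0.1, 8.7]
grip_width: 0.451
grip_force: 40.1
3.7 [ 507.5 -255.5   82.1] [[0.9566, 0.2914, 0.0028], [0.2914, -0.9566, -0.0024], [0.002, 0.0031, -1.0]] [-2.4 -0.1  8.7] 0.451 40.071084213559516
```

View pics/c2.png

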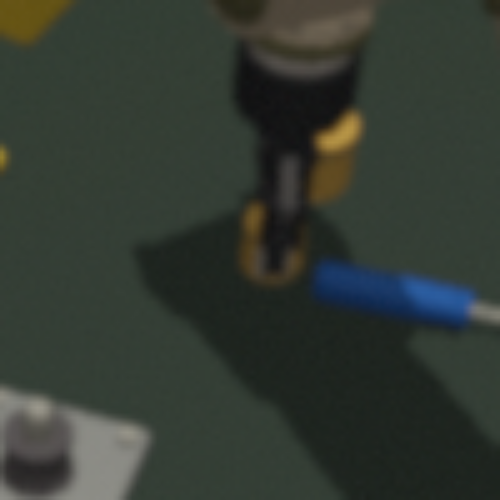

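The pads hold the cup at side px (270,245) of the crop, and the opening of 0.451 matches 40 mm. Now I'll lift it and carry it over the stand.

```bash
echo '[{"d": [0, 0, -40]}, {"d": [0, 0, -80]}, {"d": [30, -40, -95]}, {"d": [60, -80, -95]}, {"d": [90, -120, -95]}, {"d": [115, -160, -95]}, {"d": [140.6, -201.5, -95]}, {"d": [140.6, -201.5, -95]}]' > mv.in && python3 -m handwheel mv.in - 60
echo '[{}, {}, {}]' > mv.in && python3 -m handwheel mv.in
python3 - <<'E'
from h import *
s=state()
for n in("top","side"):
    im,d=cams.capture(n);p,u,v=cloud(n,d)
    q=p[(np.hypot(*(p[:,:2]-(582,-22)).T)<35)&(p[:,2]>75)&(p[:,2]<142)]
    print(n,len(q),np.histogram(q[:,2],np.arange(75,145,5))[0])
    a=im[130:230,290:390] if n=="side" else im[160:240,300:400]
    if n=="side":cv2.imwrite('pics/c3.png',cv2.resize(a,(500,500))[:,:,::-1])
E
```

```text
time_s: 4.55
eef_pos: [583.3, -15.8, 175.8]
ee_rot: [-0.0, 0.989, 0.15, 0.001]
force: [0.1, -1.8, -2.2]
grip_width: 0.448
grip_force: 61.5
time_s: 4.85
eef_pos: [582.5, -22.3, 175.0]
ee_rot: [0.0, 0.989, 0.146, 0.0]
force: [0.4, 0.6, -1.5]
grip_width: 0.447
grip_force: 61.5
4.85 [582.5 -22.3 175. ] [[0.9571, 0.2898, 0.0004], [0.2898, -0.9571, -0.0002], [0.0003, 0.0003, -1.0]] [ 0.4  0.6 -1.5] 0.447 61.520103143993765
top 0 [0 0 0 0 0 0 0 0 0 0 0 0 0]
side 118 [ 0  0  0  2 10 10  8 14 15 15 17 26  0]
```

View pics/c3.png

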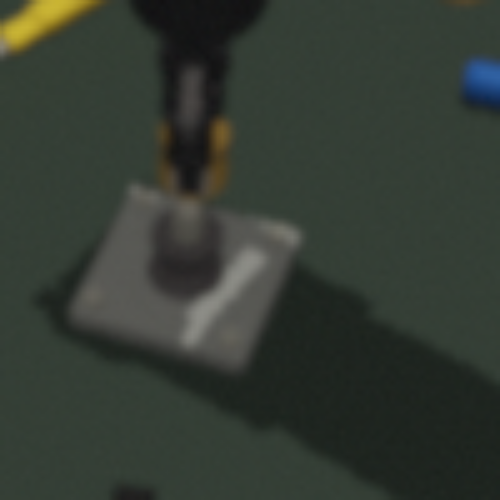

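```bash
echo '[{"d": [0.9, -0.2, 8]}, {"d": [0.9, -0.2, 14]}, {"d": [0.9, -0.2, 18]}, {"d": [0.9, -0.2, 22]}, {"d": [0.9, -0.2, 26]}, {"d": [0.9, -0.2, 30]}, {"d": [0.9, -0.2, 30]}]' > mv.in && python3 -m handwheel mv.in; python3 -c "
from h import *
state()"
```

```text
time_s: 5.65
eef_pos: [583.2, -20.4, 144.0]
ee_rot: [-0.0, 0.989, 0.147, -0.0]
force: [0.7, 0.3, -2.0]
grip_width: 0.443
grip_force: 61.5
5.65 [583.2 -20.4 144. ] [[0.9566, 0.2915, -0.0008], [0.2915, -0.9566, 0.0003], [-0.0007, -0.0006, -1.0]] [ 0.7  0.3 -2. ] 0.443 61.52529741986655
```

```bash
echo '[{"d": [-0.3, 1, 4]}, {"d": [-0.3, 1, 7]}, {"d": [-0.3, 1, 10]}, {"d": [-0.3, 1, 13]}, {"d": [-0.3, 1, 15]}, {"d": [-0.3, 1, 15]}]' > mv.in && python3 -m handwheel mv.in; python3 -c "
from h import *
state()"
```

```text
time_s: 6.25
eef_pos: [583.5, -20.7, 130.2]
ee_rot: [-0.001, 0.989, 0.147, 0.0]
force: [-1.9, 5.5, 4.5]
grip_width: 0.444
grip_force: 62.1
6.25 [583.5 -20.7 130.2] [[0.9565, 0.2917, 0.0005], [0.2917, -0.9565, 0.0015], [0.0009, -0.0013, -1.0]] [-1.9  5.5  4.5] 0.444 62.05643443856388
```

```bash
echo '[{"d": [0, -0.5, 2]}, {"d": [0, -0.5, 3]}, {"d": [0, -0.5, 3]}]' > mv.in && python3 -m handwheel mv.in
echo '[{}, {}, {}, {}]' > mv.in && python3 -m handwheel mv.in 0.75
echo '[{"d": [0, 0, -50]}, {"d": [0, 0, -100]}, {"d": [0, 0, -150]}, {"d": [0, 0, -190]}, {"d": [0, 0, -190]}]' > mv.in && python3 -m handwheel mv.in
python3 - <<'E'
from h import *
s=state()
im,d=cams.capture("side");p,u,v=cloud("side",d)
q=p[(np.hypot(*(p[:,:2]-(582,-22)).T)<35)&(p[:,2]>76)&(p[:,2]<110)]
print(len(q),np.percentile(q[:,2],[10,50,90,98]),q.mean(0),cv2.minEnclosingCircle(q[:,:2].astype(np.float32)))
t=q[q[:,2]>82];print(t.mean(0),t.min(0),t.max(0))
cv2.imwrite('pics/c4.png',cv2.resize(im[130:230,290:390],(500,500))[:,:,::-1])
E
```

```text
time_s: 6.55
eef_pos: [583.5, -20.5, 130.1]
ee_rot: [0.0, 0.989, 0.148, 0.001]
force: [-14.0, 5.6, 29.1]
grip_width: 0.444
grip_force: 65.3
time_s: 6.95
eef_pos: [583.3, -21.2, 126.4]
ee_rot: [-0.0, 0.989, 0.147, -0.0]
force: [-0.0, -0.4, 0.6]
grip_width: 0.749
grip_force: 0.0
time_s: 7.45
eef_pos: [584.3, -21.3, 322.5]
ee_rot: [0.002, 0.989, 0.147, 0.005]
force: [0.2, 0.1, -0.5]
grip_width: 0.75
grip_force: 0.0
7.45 [584.3 -21.3 322.5] [[0.9565, 0.2915, 0.0102], [0.2916, -0.9565, -0.0024], [0.009, 0.0053, -0.9999]] [ 0.2  0.1 -0.5] 0.75 0.0
124 [79.57752279 86.75026572 89.63440146 91.04591115] [583.40284494 -20.00110671  85.47136172] ((583.7506103515625, -21.31798553466797), 21.337905883789062)
[584.06713457 -20.96180035  87.32371668] [564.91135638 -42.01322658  82.02266681] [603.24800882  -1.62497051  92.82248555]
```

View pics/c4.png

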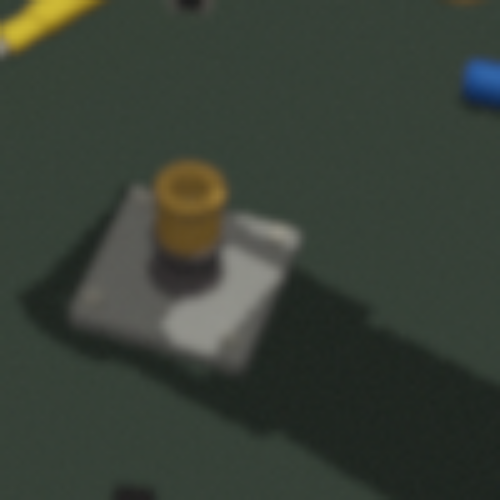

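The cup sits on the shoulder with its mouth at about 87 mm (crop (190,185)). Next is the gauge.

```bash
echo '[{"d": [9, -292.8, 0]}, {"d": [9, -292.8, 0]}, {"d": [9, -292.8, 0]}, {"d": [9, -292.8, 0]}, {"d": [9, -292.8, 0]}, {"d": [9, -292.8, 0]}, {"d": [9, -292.8, 0]}, {"d": [9, -292.8, 0]}]' > mv.in && python3 -m handwheel mv.in
echo '[{}, {}]' > mv.in && python3 -m handwheel mv.in
python3 - <<'E'
from h import *
s=state();print(rot(s['ee_rot']).inv().apply(np.array([506.7,261.5,216])-s['eef_pos']))
E
```

```text
time_s: 8.3
eef_pos: [506.1, 262.0, 315.1]
ee_rot: [0.0, 0.989, 0.148, -0.001]
force: [0.3, -1.2, 1.2]
grip_width: 0.748
grip_force: 0.0
time_s: 8.5
eef_pos: [507.0, 260.5, 316.1]
ee_rot: [0.0, 0.989, 0.146, -0.0]
force: [-0.1, 0.9, -0.6]
grip_width: 0.747
grip_force: 0.0
8.5 [507.  260.5 316.1] [[0.9571, 0.2898, -0.0008], [0.2898, -0.9571, -0.0003], [-0.0008, 0.0001, -1.0]] [-0.1  0.9 -0.6] 0.747 0.0
[  0.13998446  -1.0716056  100.11183406]
```

```bash
echo '[{"d": [0.2, -1, 40]}, {"d": [0.2, -1, 70]}, {"d": [0.2, -1, 90]}, {"d": [0.2, -1, 100]}, {"d": [0.2, -1, 100]}]' > mv.in && python3 -m handwheel mv.in
echo '[{}, {}, {}, {}, {}, {}, {}]' > mv.in && python3 -m handwheel mv.in 0.1 60
python3 -c "
from h import *
state()"
```

```text
time_s: 9.0
eef_pos: [506.5, 261.9, 215.7]
ee_rot: [0.0, 0.989, 0.147, -0.001]
force: [0.2, -0.6, 0.5]
grip_width: 0.749
grip_force: 0.0
time_s: 9.7
eef_pos: [506.8, 262.9, 217.8]
ee_rot: [-0.0, 0.989, 0.147, 0.001]
force: [-0.7, 0.7, 5.9]
grip_width: 0.342
grip_force: 60.2
9.7 [506.8 262.9 217.8] [[0.9565, 0.2917, 0.0023], [0.2917, -0.9565, 0.0008], [0.0024, -0.0001, -1.0]] [-0.7  0.7  5.9] 0.342 60.15403926372528
```

```bash
echo '[{"d": [0, 0, -30]}, {"d": [0, 0, -70]}, {"d": [0, 0, -110], "turn_vec": [0, 0, -0.12]}, {"d": [0, 0, -150], "turn_vec": [0, 0, -0.26]}, {"d": [0, 0, -190], "turn_vec": [0, 0, -0.4]}, {"d": [0, 0, -225], "turn_vec": [0, 0, -0.54]}, {"d": [0, 0, -255], "turn_vec": [0, 0, -0.68]}, {"d": [0, 0, -280], "turn_vec": [0, 0, -0.82]}]' > mv.in && python3 -m handwheel mv.in - 80
echo '[{"turn_vec": [0, 0, -0.14]}, {"turn_vec": [0, 0, -0.28]}, {"turn_vec": [0, 0, -0.42]}, {"turn_vec": [0, 0, -0.56]}, {"turn_vec": [0, 0, -0.7]}, {"turn_vec": [0, 0, -0.79]}, {"turn_vec": [0, 0, -0.79]}, {"turn_vec": [0, 0, -0.79]}]' > mv.in && python3 -m handwheel mv.in
echo '[{}, {}, {}, {}, {}, {}, {}, {}]' > mv.in && python3 -m handwheel mv.in
python3 - <<'E'
from h import *
s=state(); Rm=rot(s["ee_rot"]).as_matrix(); p=s["eef_pos"]
print(s["joints"])
im,d=cams.capture("side")
dc=p+Rm@[12,0,191.8-72]; u=proj("side",dc).astype(int); print(u)
for t in("red_mark","pointer_tip","gauge","gauge_grip","pointer","mark"):
    print(t,[(round(r["p"],2),r["uv"]) for r in cams.spot_point(t,"side")[:2]])
x,y=u; a=im[max(0,y-50):y+50,x-50:x+50]; print(a.shape,max(0,y-50),x-50)
cv2.imwrite('pics/c5.png',cv2.resize(a,(600,6*a.shape[0]),interpolation=2)[:,:,::-1])
E
```

```text
time_s: 10.5
eef_pos: [506.2, 262.5, 498.0]
ee_rot: [0.0, 0.847, 0.532, 0.0]
force: [0.1, 0.3, -2.6]
grip_width: 0.341
grip_force: 80.2
time_s: 11.3
eef_pos: [506.4, 262.6, 496.2]
ee_rot: [-0.0, 0.58, 0.814, -0.0]
force: [-1.4, 0.2, -3.8]
grip_width: 0.345
grip_force: 80.1
time_s: 12.1
eef_pos: [506.4, 262.6, 496.6]
ee_rot: [-0.0, 0.579, 0.815, 0.0]
force: [0.3, 0.4, -3.0]
grip_width: 0.339
grip_force: 80.2
12.1 [506.4 262.6 496.6] [[-0.3287, 0.9444, -0.0], [0.9444, 0.3287, 0.0], [0.0, -0.0, -1.0]] [ 0.3  0.4 -3. ] 0.339 80.15134692192078
[ 2.73060020e-01  3.86646521e-01  9.06367721e-01  1.65637001e-05
  1.84858279e+00 -6.19037180e-02]
[316 180]
red_mark []
pointer_tip [(0.56, [327.4, 179.7]), (0.42, [318.9, 189.5])]
gauge [(0.76, [316.3, 196.2]), (0.75, [344.8, 376.4])]
gauge_grip [(0.62, [318.0, 158.0]), (0.58, [346.6, 321.5])]Traceback (most recent call last):
  File "<stdin>", line 7, in <module>
ValueError: it knows: cup, cup_seat, flux_jar, gauge, gauge_grip, knife, meter, pointer_tip, red_mark, rest, screwdriver, shaft_top, stand, stand_shoulder, tape
```

Run:
```python
from h import *
im,d=cams.capture("side")
a=im[125:225,266:366]
cv2.imwrite('pics/c5.png',cv2.resize(a,(600,600),interpolation=2)[:,:,::-1])
```

```text
(no output)
```

View pics/c5.png

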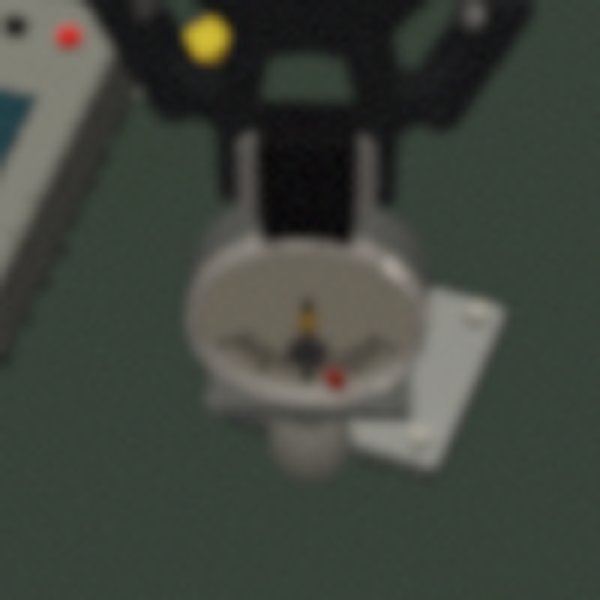

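The dial faces the camera. The pointer hangs straight at crop x≈306, and the red mark is at crop (335,379), to the right, which is the gauge's +y. Now I'll measure its angle.

```bash
cat > dial.py <<'E'
from h import *
def dial(L=191.8,h=12,show=None):
    s=readout.sense(); Rm=rot(s["ee_rot"]).as_matrix(); p=s["eef_pos"]
    C=p+Rm@[h,0,L-72]; c,M=cal("side")
    ims=[cams.capture("side")[0].astype(float) for _ in range(4)]; im=np.mean(ims,0)
    S=8; g=np.arange(-44,44.01,1/S)   # rectify dial: columns = gauge y, rows = down along gauge
    Y,D=np.meshgrid(g,g)
    P=C+Y[...,None]*(-Rm[:,1])+D[...,None]*Rm[:,2]
    q=(P-c["position"])@M; uv=(q[...,:2]/q[...,2:]*c["fx"]+[c["cx"],c["cy"]]).astype(np.float32)
    w=cv2.remap(im.astype(np.float32),uv[...,0],uv[...,1],cv2.INTER_CUBIC)
    red=np.clip(w[...,0]-1.3*np.maximum(w[...,1],w[...,2])-10,0,None)*(np.hypot(Y,D)<44)
    ry,rd=(red*Y).sum()/red.sum(),(red*D).sum()/red.sum()
    if show: cv2.imwrite(show,cv2.resize(np.clip(w[:,:,::-1],0,255),(600,600)))
    return s,ry,rd,w,Y,D
E
python3 - <<'E'
from dial import *
s,ry,rd,w,Y,D=dial(show="pics/d1.png"); print(ry,rd,np.degrees(np.arctan2(ry,rd)))
g=w.mean(2)
for lo,hi in((-12,-2),(5,20),(20,30)):
    m=(D>lo)&(D<hi)&(abs(Y)<9); k=np.clip(np.median(g[m])-15-g,0,None)*m; print(lo,hi,(k*Y).sum()/max(k.sum(),1e-9))
b=(g>np.percentile(g,60))&(np.hypot(Y,D)<44)
E
```

```text
10.359090740096555 20.430430486262107 26.886932465624113
-12 -2 1.1644984685267097
5 20 1.2230041102279168
20 30 3.3116565554828505[ WARN:0@2.385] global loadsave.cpp:1063 imwrite_ Unsupported depth image for selected encoder is fallbacked to CV_8U.
```

View pics/d1.png

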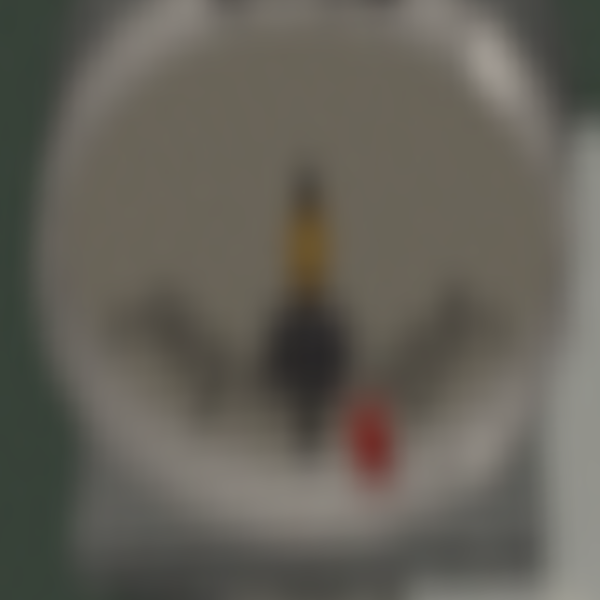

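The rectified dial gives a mark angle of about 0.285 rad (corrected y≈9.2 mm on a 33 mm radius). Next I'll carry the gauge over the cup.

```bash
echo '[{"d": [-45, -3, 20]}, {"d": [-90, -6, 40]}, {"d": [-135, -9, 60]}, {"d": [-180, -12, 80]}, {"d": [-220, -15, 105]}, {"d": [-260, -18, 130]}, {"d": [-293, -20.6, 155]}, {"d": [-293, -20.6, 180]}]' > mv.in && python3 -m handwheel mv.in
echo '[{}, {}, {}]' > mv.in && python3 -m handwheel mv.in
python3 - <<'E'
from h import *
np.set_printoptions(suppress=True,precision=1)
s=state(); Rm=rot(s["ee_rot"]).as_matrix(); B=s["eef_pos"]+Rm@[0,0,191.8]; print("ball est",B)
im,d=cams.capture("side"); p,u,v=cloud("side",d)
q=p[(np.hypot(*(p[:,:2]-B[:2]).T)<28)]
for z0,z1 in((78,90),(108,118),(112,125),(118,128)):
    r=q[(q[:,2]>z0)&(q[:,2]<z1)]; print(z0,len(r),r.mean(0),r.min(0),r.max(0))
print(proj("side",B),proj("side",[583.3,-20.9,86]))
y,x=proj("side",B).astype(int)[::-1]
cv2.imwrite('pics/c6.png',cv2.resize(im[y-45:y+35,x-40:x+40],(560,560),interpolation=2)[:,:,::-1]); print(x-40,y-45)
E
```

```text
time_s: 13.4
eef_pos: [583.8, -24.8, 315.1]
ee_rot: [0.0, 0.581, 0.814, -0.0]
force: [-0.2, 1.0, -3.7]
grip_width: 0.342
grip_force: 80.1
time_s: 13.7
eef_pos: [583.6, -20.2, 318.5]
ee_rot: [0.001, 0.579, 0.815, 0.001]
force: [0.1, 1.2, -3.8]
grip_width: 0.341
grip_force: 80.1
13.7 [583.6 -20.2 318.5] [[-0.3298, 0.944, 0.003], [0.9441, 0.3298, -0.0006], [-0.0016, 0.0026, -1.0]] [ 0.1  1.2 -3.8] 0.341 80.1489007472992
ball est [584.2 -20.4 126.7]
78 117 [583.6 -21.1  85.4] [564.2 -42.7  78. ] [603.9  -1.8  90. ]<stdin>:7: RuntimeWarning: Mean of empty slice.
  ret = um.true_divide(
Traceback (most recent call last):
ValueError: zero-size array to reduction operation minimum which has no identity
```

Run:
```python
from h import *
np.set_printoptions(suppress=True,precision=1)
s=readout.sense(); Rm=rot(s["ee_rot"]).as_matrix(); B=s["eef_pos"]+Rm@[0,0,191.8]
im,d=cams.capture("side"); p,u,v=cloud("side",d)
k=(p-B)@Rm*[1,-1,-1]  # gauge frame
q=k[(abs(k[:,0])<30)&(abs(k[:,1])<45)]
for z0 in range(-40,120,8):
    r=q[(q[:,2]>z0)&(q[:,2]<z0+8)]
    if len(r): print(z0,len(r),r.mean(0),r.min(0),r.max(0))
x,y=proj("side",B).astype(int)
cv2.imwrite('pics/c6.png',cv2.resize(im[y-45:y+35,x-40:x+40],(560,560),interpolation=2)[:,:,::-1]); print(proj("side",B)-[x-40,y-45],proj("side",[583.3,-20.9,86])-[x-40,y-45])
```

```text
-40 59 [ -2.2   0.9 -37.8] [-20.5 -17.2 -39.9] [ 21.1  17.6 -33. ]
-8 8 [ 7.7 -0.1 -2.5] [ 2.9 -9.  -5.4] [11.1  8.  -0.9]
0 25 [7.1 1.6 4.1] [ -3.5 -12.1   0. ] [13.3 13.4  8. ]
8 32 [ 3.6 -0.5 11.5] [ -4.9 -12.2   8.2] [11.3 13.1 15.8]
16 11 [ 5.5 -3.2 19.6] [  0.1 -23.2  16. ] [13.2  7.3 23.9]
24 45 [ 5.9 -1.  29.6] [ -8.7 -34.8  25. ] [12.3 34.7 32. ]
32 76 [ 4.4  0.4 35.4] [-12.4 -34.3  32.1] [11.2 34.4 39.9]
40 51 [ 4.2  2.7 44. ] [ -1.4 -28.9  40.1] [12.4 28.3 48. ]
48 55 [ 2.8 -1.6 51.8] [ -3.4 -31.8  48.3] [10.5 30.9 55.8]
56 71 [ 2.9 -0.  60. ] [ -3.3 -37.1  56.1] [11.3 35.8 64. ]
64 64 [ 2.2  3.6 68. ] [ -2.3 -37.1  64.1] [ 9.2 38.3 71.6]
72 69 [ 2.1 -3.5 76.3] [ -2.9 -39.9  72. ] [ 9.  37.8 79.9]
80 64 [ 1.1 -1.3 84.3] [-14.7 -38.   80. ] [ 8.9 37.6 87.9]
88 61 [ 0.8  3.4 91.6] [-14.6 -37.4  88.2] [10.1 37.1 95.7]
96 79 [ -0.5  -1.4 100. ] [-16.4 -32.7  96.1] [ 11.4  34.1 104. ]
104 51 [  0.3   2.  108.2] [-15.3 -26.9 104.1] [ 11.   25.8 111.8]
112 31 [  7.   -0.2 115.7] [  0.8 -16.4 112.1] [ 11.9  17.8 119.7]
[40.2 45.9] [40.3 55.7]
```

View pics/c6.png

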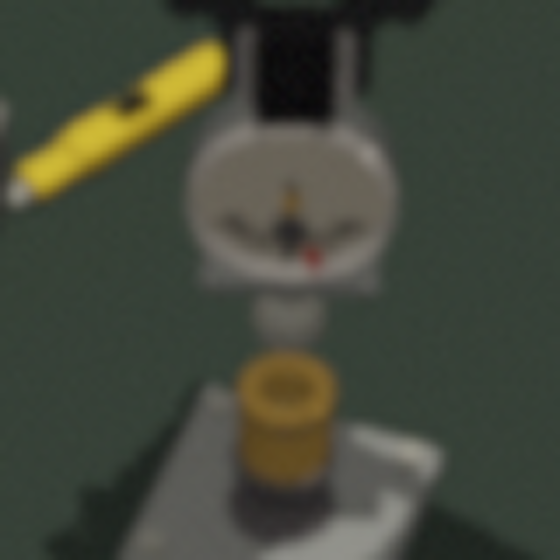

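The ball (crop (290,318)) is centred over the cup mouth (crop (288,385)). I'll lower it.

```bash
echo '[{"d": [0, 0, 10]}, {"d": [0, 0, 18]}, {"d": [0, 0, 24]}, {"d": [0, 0, 27]}, {"d": [0, 0, 27]}, {"d": [0, 0, 27]}]' > mv.in && python3 -m handwheel mv.in; echo '[{"d": [0, 0, 1]}, {"d": [0, 0, 2]}, {"d": [0, 0, 3]}, {"d": [0, 0, 4]}, {"d": [0, 0, 4]}]' > mv.in && python3 -m handwheel mv.in; python3 -c "
from h import *
state()"
```

```text
time_s: 14.4
eef_pos: [583.4, -20.9, 289.8]
ee_rot: [0.0, 0.579, 0.815, 0.0]
force: [0.7, -0.7, -3.3]
grip_width: 0.339
grip_force: 80.4
time_s: 14.9
eef_pos: [583.5, -20.7, 287.1]
ee_rot: [0.001, 0.579, 0.815, 0.001]
force: [-1.2, 0.9, 7.3]
grip_width: 0.341
grip_force: 81.8
14.9 [583.5 -20.7 287.1] [[-0.3289, 0.9444, 0.0024], [0.9444, 0.3289, -0.0002], [-0.001, 0.0022, -1.0]] [-1.2  0.9  7.3] 0.341 81.8169093132019
```

```bash
echo '[{"d": [0, -6.7, 0.1], "turn_vec": [-0.035, 0, 0]}, {"d": [0, -13.4, 0.5], "turn_vec": [-0.07, 0, 0]}, {"d": [0, -20, 1], "turn_vec": [-0.105, 0, 0]}, {"d": [0, -26.6, 1.9], "turn_vec": [-0.14, 0, 0]}, {"d": [0, -33.2, 2.9], "turn_vec": [-0.175, 0, 0]}, {"d": [0, -39.8, 4.2], "turn_vec": [-0.21, 0, 0]}, {"d": [0, -46.3, 5.7], "turn_vec": [-0.245, 0, 0]}, {"d": [0, -53.7, 7.7], "turn_vec": [-0.285, 0, 0]}]' > mv.in && python3 -m handwheel mv.in; for i in 1 2; do echo '[{}, {}, {}, {}, {}, {}, {}, {}]' > mv.in && python3 -m handwheel mv.in; done
python3 - <<'E'
from dial import *
s=state(); Rm=rot(s["ee_rot"]).as_matrix(); print("lean",-np.arcsin(Rm[2,1])); print("ball",s["eef_pos"]+Rm@[0,0,190.9])
s,ry,rd,w,Y,D=dial(L=190.9+8,show="pics/d2.png"); print(ry,rd)
E
```

```text
time_s: 15.7
eef_pos: [532.5, -38.5, 279.4]
ee_rot: [0.084, 0.573, 0.807, 0.117]
force: [-2.6, 1.9, 8.9]
grip_width: 0.339
grip_force: 81.9
time_s: 16.5
eef_pos: [532.8, -38.4, 279.4]
ee_rot: [0.083, 0.573, 0.807, 0.116]
force: [-3.2, 1.2, 8.5]
grip_width: 0.34
grip_force: 81.7
time_s: 17.3
eef_pos: [532.8, -38.4, 279.3]
ee_rot: [0.083, 0.573, 0.807, 0.116]
force: [-3.3, 1.1, 8.1]
grip_width: 0.339
grip_force: 81.7
17.3 [532.8 -38.4 279.3] [[-0.3289, 0.9057, 0.2675], [0.9443, 0.3157, 0.0923], [-0.0009, 0.283, -0.9591]] [-3.3  1.1  8.1] 0.339 81.702139377594
lean -0.2869254768944603
ball [583.82186439 -20.79565136  96.25376693]
nan nandial.py:12: RuntimeWarning: invalid value encountered in scalar divide
  ry,rd=(red*Y).sum()/red.sum(),(red*D).sum()/red.sum()
[ WARN:0@2.169] global loadsave.cpp:1063 imwrite_ Unsupported depth image for selected encoder is fallbacked to CV_8U.
```

View pics/d2.png

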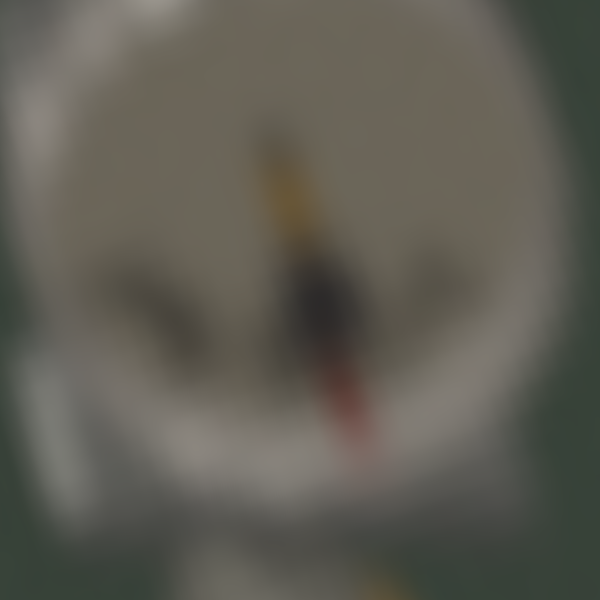

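The pointer runs from (268,135) past the bob at (325,300) and overlaps the red mark at (352,410). I'll check how well they line up numerically.

Run:
```python
from dial import *
s,ry,rd,w,Y,D=dial(L=198.9)
r,g,b=w[...,0],w[...,1],w[...,2]; disc=np.hypot(Y,D+8)<33
def cen(k): k=k*disc; return np.array([(k*Y).sum(),(k*D).sum()])/k.sum()
red=np.clip(r-1.15*np.maximum(g,b)-4,0,None)*(D>5)*(g<1.25*b); red=red*(np.hypot(Y,D+10)<45); 
k=red; cr=np.array([(k*Y).sum(),(k*D).sum()])/k.sum()
yel=np.clip(np.minimum(r,g)-1.25*b-3,0,None)*(D<2)*(abs(Y)<20); bob=np.clip(62-w.mean(2),0,None)*(D<12)*(D>-12)*(abs(Y-4)<12)
cy,cb=cen(yel),cen(bob); print("red",cr,"yel",cy,"bob",cb,red.sum(),yel.sum(),bob.sum())
d=cb-cy; print("line angle",np.degrees(np.arctan2(*d)),"red from yel",np.degrees(np.arctan2(*(cr-cy))),"offset mm",np.cross(d/np.linalg.norm(d),cr-cy))
for D0 in(14,16,18,20,22,24):
    i=np.argmin(abs(D[:,0]-D0)); print(D0,"line",round(cy[0]+d[0]/d[1]*(D0-cy[1]),1),"redness",[int((w[i,j,0]-w[i,j,1])) for j in range(352,352+8*18,8)])
```

```text
red [ 6.93932025 14.97125333] yel [ -1.35632149 -14.15012938] bob [3.20930244 2.27765777] 30195.088 29394.58 84109.77
line angle 15.531718894523033 red from yel 15.900359697506094 offset mm -0.19481943184468076
14 line 6.5 redness [5, 7, 10, 14, 19, 23, 27, 28, 26, 21, 16, 12, 10, 7, 6, 5, 5, 4]
16 line 7.0 redness [5, 6, 9, 13, 17, 22, 26, 28, 28, 24, 20, 15, 12, 9, 7, 5, 5, 4]
18 line 7.6 redness [5, 5, 7, 10, 14, 18, 23, 26, 27, 26, 22, 17, 13, 10, 8, 5, 4, 4]
20 line 8.1 redness [4, 5, 6, 7, 11, 15, 18, 22, 24, 24, 21, 17, 13, 10, 7, 6, 4, 4]
22 line 8.7 redness [4, 4, 5, 6, 8, 11, 14, 16, 18, 19, 18, 15, 13, 9, 7, 6, 5, 4]
24 line 9.2 redness [4, 4, 5, 5, 6, 8, 10, 12, 13, 14, 14, 12, 10, 8, 6, 5, 4, 3]dial.py:12: RuntimeWarning: invalid value encountered in scalar divide
  ry,rd=(red*Y).sum()/red.sum(),(red*D).sum()/red.sum()
<stdin>:9: DeprecationWarning: Arrays of 2-dimensional vectors are deprecated. Use arrays of 3-dimensional vectors instead. (deprecated in NumPy 2.0)
```

```bash
echo '[{}, {}, {}, {}, {}, {}, {}, {}]' > mv.in && python3 -m handwheel mv.in; python3 -c "
from rig import order
print(order.finish_job())"
```

```text
time_s: 18.5
eef_pos: [532.8, -38.4, 279.4]
ee_rot: [0.083, 0.573, 0.807, 0.116]
force: [-4.0, 1.3, 8.1]
grip_width: 0.34
grip_force: 81.7
the job is handed in; nothing more can be done
None
```

The job is handed in at 18.5 s: the cup is home on the shoulder and released, and the gauge is held in the cup under a light push (about 11 N), leaning about 0.287 rad with its pointer within about 0.2 mm of the red mark's centre.

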